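# Lay two board slats across the runners and pump the bar clamp up on them

## Robot

A 6-joint arm with a two-finger parallel gripper is mounted at the origin on a cart in front of the work surface, level with it; the furniture and walls round the work are solid. World frame = base frame: x ahead of the robot, y to its left, z up, the work surface at z = 0. Lengths are in mm, angles in rad, forces in N, time in s.
With the tool pointing down it reaches from about 275 to 1000 mm from the base axis. Payload 8.4 kg.
Tool frame: the origin (TCP) lies at the centre of the arm's flange, where the gripper is bolted on; the fingertips stand 173 mm ahead of it and the grasp point (between the pads) lies 155 mm ahead of it (r.nose_length is the distance from the TCP to the fingertips, in mm); z points along the fingers, y is the direction in which the jaws open and shut (so a half turn about z gives the same grasp; the last joint's range is limited). The gripper opens to 85 mm and grips with 20 to 120 N. Pads are 22 mm wide; open, the fingers measure 114 mm over their backs; the gripper's body (76 mm by 85 mm) begins 54 mm behind the grasp point. The pads swing forward as they close: fully open they stand 13 mm farther back than shut.
Start: joints at [-1.276, 0.353, 1.633, -0, 1.155, -0.002], TCP at [182.787, -597.677, 404.681] pointing down, gripper open.
Joint ranges: [-2.63, 2.63], [-0.92, 2.1], [0.06, 2.66], [-1.3, 4.44], [0, 2.69], [-3.02, 3.02]. Speed limits (rad/s): [2.22, 2.22, 2.79, 3.14, 3.14, 3.14].

## Interface

Orientations are given as [roll, pitch, yaw] about the fixed x, y, z axes, in that order (R = Rz(yaw) Ry(pitch) Rx(roll)).
In Python, from rig import r, grab_frame, workorder gives the robot as it stands.
- The arm moves only by the tool carry_out, never from a script. Its argument "steps" is a list that holds one entry, the list of rows, each a list of 5 numbers: the opening in per cent of the stroke, from 0 (shut) to 100 (fully open), then the shift along the tool's x, y, z in m, then the turn about the tool's z in degrees. In form: [[[jaw, x, y, z, spin], ...]]. A call has 1 to 8 rows; each row is the pose to reach, as a shift and turn from the pose measured when the call began, along the tool's axes at that moment; what a row does not reach only later rows make up. A row lasts 1/10 s, in which the tool goes at most 50 mm and 8.59 degrees, less where a joint would pass 70% of its speed; a pose out of reach is approached as far as the arm can. A call with a gripper value outside its range is refused whole. The fingers move at their own pace and stop on an object; "squeeze" is the grip in N (left out, the last holds). Time passes only in rows, so rows that repeat a pose let the fingers close. It gives the time, the measured TCP pose, the force and the opening at its end, in the units of the state.
- r.sense(): the state, without advancing time (a new reading comes with each control period).
- grab_frame(name): name is "scene" or "top" or "wrist"; returns a dict with "image" (400x640x3 uint8, red, green, blue), "intrinsics" (3x3 intrinsics, pixels), "eye" and "rotation" of the camera in the world; the wrist camera has in their place "T_tool_cam" (4x4, takes a point from camera to tool coordinates, whose origin is the TCP and whose axes are the flange's). Camera axes: x right, y up, looking along -z (the intrinsics and any distortion apply to the point x, -y, -z); pixel columns grow to the right and rows downward; lengths in mm; the calibration is good to about 2 mm. A picture is of the moment at which its call begins: read the wrist's pose just before it. There is no depth.
- workorder.sign_off(): hands the job in, once; it reports no verdict.
The state is a dict: "clock": time; "qpos": joint angles; "qvel": joint speeds; "joint_efforts": joint torques, N m; "eef_pos": TCP position; "tcp_rot": TCP orientation; "contact_force": force on the tool from outside, world axes, zero at the start; "wrist_torque": the same for the moment, N m; "opening": opening from 0.0 (shut) to 1.0 (fully open).
Only numpy, scipy, OpenCV 4.12 (cv2) and the standard library are available. Lean on these libraries where they do the work, as an engineer would, in place of code of your own. Each camera call takes 0.05 s, during which the arm holds its last target.

## Task

A small slatted serving board is being put together in the bar clamp on the worktop: lay the two loose wooden slats flat across the clamp's two wooden runners, side by side between the jaws, and let go of them. Then pump the clamp's two squeeze handles, moving the jaw by these alone, until its sprung pad has pushed the slats together against the fixed jaw and is itself pressed about half-way in, never right in to its stop, which would crush the board. The clamp slackens when the handles are let go, so finish while holding them squeezed, and leave the other things on the worktop as they are.

Things in the scene. Friction and masses are not known exactly. Their poses are not given: they have to be found in the camera images.
- clamp: bar clamp fixed on the worktop, 390 mm long. Origin on the worktop under the middle of the fixed jaw's inner face; z up, x across towards the robot, y along: fixed jaw (90 mm wide, 20 thick, top z=60) on the +y side (robot's right); towards -y (left) the work space (140 mm), moving jaw, ratchet head (y=-195 to -265 mm, top z=81), squeeze handles
- work_mid (a point): middle of the work space between the jaws, clamp frame (0, -70, 30) mm; axes as the clamp's. Two wooden runners, 14 mm wide, tops at z=30 mm, lie along y at x=-38 and x=+38 mm, from y=0 to y=-146 mm; slats are laid across them, along x
- grip_mid (a point): point midway between the two squeeze handles, clamp frame (0, -340, 50) mm, axes as the clamp's. Handles: white grips either side of the toothed rod, 14 mm thick, z=38 to 62 mm, along y for 25 mm either way of here; they close along x: 64 mm outside to outside here when open, 42 when fully squeezed. The rod between is 10 mm wide, z=40 to 55 mm
- pad_face (a point): middle of the working face of the moving jaw's sprung pad (80 mm wide, z=33 to 59 mm, facing the clamp's +y); axes as the clamp's
- handle_front (a joint): squeeze of the front handle (robot's side, the clamp's +x): 0 open, 0.147 rad fully squeezed. Pivots 75 mm from grip_mid and moves 11 mm there; geared to the other handle (always alike); springs open by itself (2 N open to 4 N squeezed, at the grip, 12 N a side with the pad half in)
- handle_back (a joint): the same for the back handle (the clamp's -x side); always equal to handle_front
- clamp_jaw (a joint): advance of the moving jaw (80 mm wide, top z=62 mm) to the fixed jaw, m; 0 to 0.009 at the start, at most 0.112. Unpressed pad face: clamp y = -(0.140 - this). A full squeeze drives it up to 16.5 mm; on opening, the pawl slips back over 7.5 mm teeth, so the next squeeze first takes up slack; a full pump gains about 15 mm. Friction (2.5 N) keeps the jaw when handles open; more pad force pushes it back
- clamp_pad (a joint): how far the sprung pad is pressed into the jaw, m: 0 free, 0.014 at its stop; 1.5 N per mm
- slat_1_mid (a point): centre of a loose plain wooden slat, 120x24x16 mm (x, y, z), 0.05 kg, starting flat on the worktop right of the clamp, the one nearer to the robot; x along its length, z up
- slat_2_mid (a point): centre of the other slat, the same in all but its place, farther from the robot
- salt_shaker: bystander: salt shaker, 44 mm across, 90 mm tall, behind the clamp; origin at its underside; to be left alone
- spice_4: bystander: spice jar with a dark cap, 41 mm across, 105 mm tall, behind the clamp; origin at its underside; to be left alone
- dip_bowl: bystander: white bowl, 115 mm across, 56 mm tall, at the right; origin at its underside; to be left alone
- peeler: bystander: vegetable peeler, 170x25x18 mm, at the front of the worktop; origin at its underside; to be left alone
- matchbox: bystander: matchbox, 64x110x21 mm, behind the clamp; origin at its underside; to be left alone
- peg_1: bystander: wooden bag peg, 19x72x10 mm, right of the slats; origin at its underside; to be left alone
Mind the look-alikes: they are no part of the job. What is shaped like the part that bears slat_1_mid but pink is not meant.

How it is judged (in metres and radians):
On the way, in this order (a step that is already met when the one before it is completed fails the run):
1. both slats lie flat across the runners between the jaws, let go (x of slat_1_mid in the frame of clamp between -0.03 and 0.03 m and y of slat_1_mid in the frame of clamp between -0.135 and 0 m and z of slat_1_mid in the frame of clamp between 0.034 and 0.043 m and angle between the x axis of each of slat_1_mid, slat_2_mid and the x axis of clamp, either way round below 0.3 rad and x of slat_2_mid in the frame of clamp between -0.03 and 0.03 m and y of slat_2_mid in the frame of clamp between -0.135 and 0 m and z of slat_2_mid in the frame of clamp between 0.034 and 0.043 m and contact force between the fingers and slat_1 below 0.1 N and contact force between the fingers and slat_2 below 0.1 N and value of joint clamp_pad below 0.002 m), for 0.2 s.
2. the jaw has been pumped up until its pad presses on the slats (value of joint clamp_pad above 0.003 m and value of joint clamp_jaw above 0.08 m), for 0.2 s.
At the end, for the whole second after the job is handed in: Both slats flat on the runners and edge to edge against the fixed jaw (centres within 53 mm of its face and 30 mm of the middle line, square within 0.08 rad); sprung pad pressed in 3.5 to 10.8 mm of its 14 mm; fingers still squeezing the handles, jaw at rest (x of slat_1_mid in the frame of clamp between -0.03 and 0.03 m and y of slat_1_mid in the frame of clamp between -0.053 and 0 m and z of slat_1_mid in the frame of clamp between 0.034 and 0.043 m and angle between the x axis of each of slat_1_mid, slat_2_mid and the x axis of clamp, either way round below 0.08 rad and x of slat_2_mid in the frame of clamp between -0.03 and 0.03 m and y of slat_2_mid in the frame of clamp between -0.053 and 0 m and z of slat_2_mid in the frame of clamp between 0.034 and 0.043 m and value of joint clamp_pad between 0.0035 and 0.0108 m and (contact force between the fingers and handle_front above 1 N or contact force between the fingers and handle_back above 1 N) and value of joint handle_front above 0.01 rad and linear speed of clamp_jaw below 0.01 m/s); the arm keeps its last pose, push and grip.
It fails at once if the pad is pressed in to within 1.5 mm of its stop (board crushed) (value of joint clamp_pad above 0.0125 m).
It fails at once if the arm pushes the jaw or its pad itself (contact force between any of the arm, the fingers and clamp_jaw above 5 N).
It fails at once if a bystander is displaced (distance of any of salt_shaker, spice_4, dip_bowl, peeler, matchbox, peg_1 from where it was at the start of the episode above 0.03 m).
It also fails if it takes over 72 s, if anything falls off the work surface, if the arm or the gripper's body presses on something with over 40 N, if the wrist force passes 120 N, or if a joint passes its speed limit or range.

## Working session

There is one attempt and no reset: what is moved stays moved. The work goes in short steps, Python scripts to look and compute and a tool call to move; the robot and the scene stay as the last step left them, time stands still between calls to the robot, and variables do not carry over. Pictures are saved under pics/ and viewed, and the job is handed in when it is done.

Besides the shell and the picture viewer there is one more tool, called by a JSON object that holds its "method" and its "body", one argument or row to a line. carry_out: Moves the arm, as the interface text tells. Its arguments: {"type":"object","properties":{"steps":{"type":"array","items":{"type":"array","items":{"type":"array","items":{"type":"number"}}}},"squeeze":{"type":"number"}},"required":["steps"]}

```bash
ls; mkdir -p pics; python3 - <<'E'
from rig import r, grab_frame
import cv2
print(r.sense())
for n in("scene","top","wrist"):
    f=grab_frame(n); cv2.imwrite(f"pics/{n}0.png",f["image"][:,:,::-1])
    print(n,{k:(v.tolist() if hasattr(v,'tolist') else v) for k,v in f.items() if k!="image"})
E
```

```text
pics
{'clock': 0.0, 'qpos': array([-1.27642267e+00,  3.53687312e-01,  1.63414247e+00,  1.46567049e-05,
        1.15517520e+00, -2.38851528e-03]), 'qvel': array([-1.11964654e-03, -8.72950687e-04,  1.69038529e-03, -1.70236362e-05,
       -5.32304423e-04, -8.05719265e-04]), 'joint_efforts': array([ 1.57997434e-03, -6.05245471e+01, -3.42071378e+01, -2.84309016e-05,
        9.27095592e-03, -1.39525972e-05]), 'eef_pos': array([ 182.70813579, -597.4570999 ,  403.93347306]), 'tcp_rot': array([-3.14018036e+00, -1.67738694e-05,  2.96756229e-01]), 'contact_force': array([-0.24003285,  0.76731581,  0.13302853]), 'wrist_torque': array([-0.01945685, -0.03143032,  0.00365855]), 'opening': 0.9984372406392187}
scene {'intrinsics': [[487.3772342667942, 0.0, 314.2268323512899], [0.0, 487.3772342667942, 197.2388573717329], [0.0, 0.0, 1.0]], 'eye': [-346.3408711552593, 773.8270911504593, 713.6067271500613], 'rotation': [1.1008577547911556, 0.0055585259613255555, -2.3637972598348416]}
top {'intrinsics': [[416.8913532099376, 0.0, 321.74526135311714], [0.0, 416.8913532099376, 194.03190531226383], [0.0, 0.0, 1.0]], 'eye': [423.06152248660493, -134.69871209918526, 1219.8504731532305], 'rotation': [0.1092226409910948, -0.0032550902062511433, -1.580163271119722]}
wrist {'intrinsics': [[325.4826205934743, 0.0, 317.62426372004444], [0.0, 325.4826205934743, 200.08576575645316], [0.0, 0.0, 1.0]], 'T_tool_cam': [[-0.000440234894705179, 0.9640541364983441, 0.2657055289106118, 67.61641133927553], [0.9999997965438445, 0.00030175166496050957, 0.0005620126346200605, -0.2710355267891984], [0.0004616335194318767, 0.26570572226875955, -0.9640540731972089, 31.56309142183672], [0.0, 0.0, 0.0, 1.0]]}
```

View pics/top0.png

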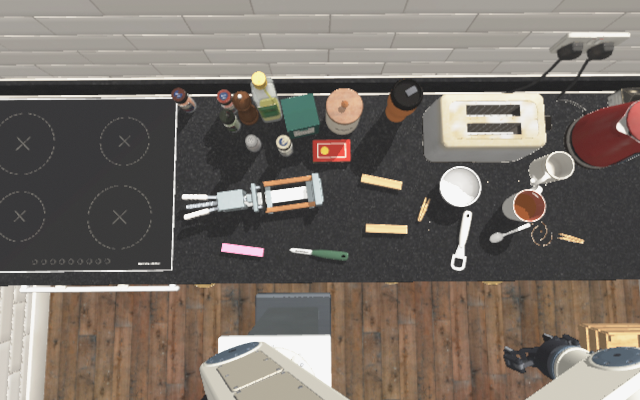

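View pics/scene0.png

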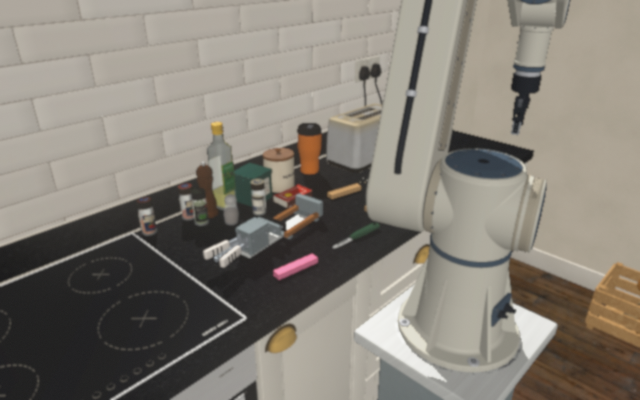

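View pics/wrist0.png

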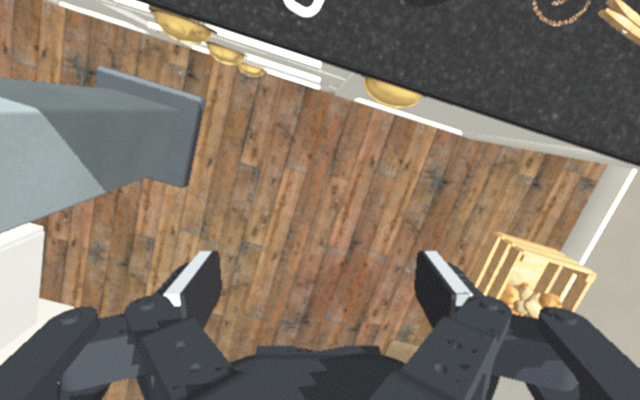

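The top view shows the two wooden slats at (381,182) and (386,229). Look-alikes are the pink slat at (242,250), peg_1 at (424,210) and another peg at (571,238). By colour and size I choose the two wooden slats right of the clamp, and check them in a close crop.

```bash
cat > h.py <<'E'
import numpy as np, cv2
from scipy.spatial.transform import Rotation as R
from rig import r, grab_frame
def cam(f,tcp=None,rot=None):
    if "eye" in f: return np.array(f["eye"]),R.from_euler('xyz',f["rotation"]).as_matrix()
    T=np.array(f["T_tool_cam"]); Rt=R.from_euler('xyz',rot).as_matrix()
    return np.array(tcp)+Rt@T[:3,3], Rt@T[:3,:3]
def ray(f,uv,z,tcp=None,rot=None):
    e,M=cam(f,tcp,rot); K=np.array(f["intrinsics"]); uv=np.atleast_2d(uv).astype(float)
    d=np.c_[(uv[:,0]-K[0,2])/K[0,0],-(uv[:,1]-K[1,2])/K[1,1],-np.ones(len(uv))]@M.T
    return e+d*((z-e[2])/d[:,2])[:,None]
def proj(f,P,tcp=None,rot=None):
    e,M=cam(f,tcp,rot); K=np.array(f["intrinsics"]); c=(np.atleast_2d(P)-e)@M
    return np.c_[K[0,0]*c[:,0]/-c[:,2]+K[0,2],-K[1,1]*c[:,1]/-c[:,2]+K[1,2]]
E
python3 - <<'E'
from h import *
f=grab_frame("top"); im=f["image"]; hsv=cv2.cvtColor(im,cv2.COLOR_RGB2HSV)
cv2.imwrite("pics/topc.png",cv2.resize(im[140:280,170:450,::-1],None,fx=2.8,fy=2.8,interpolation=cv2.INTER_CUBIC))
m=cv2.inRange(hsv,(10,60,140),(28,200,255)); m[:, :170]=0; m[280:]=0;m[:140]=0
for c in cv2.findContours(m,0,2)[0]:
    if cv2.contourArea(c)<60: continue
    (u,v),s,a=cv2.minAreaRect(c); b=cv2.boxPoints(((u,v),s,a))
    w=ray(f,b,16); print((u,v),s,a,ray(f,(u,v),16)[0].round(1))
    d=w[1]-w[0]; e=w[2]-w[1]; print(' lens',np.hypot(*d[:2]),np.hypot(*e[:2]),'dir',np.degrees(np.arctan2(d[1],d[0])),np.degrees(np.arctan2(e[1],e[0])))
E
```

```text
(571.2941284179688, 238.3235626220703) (24.496097564697266, 5.820855140686035) 14.03624439239502 [ 420.4 -856.6   16. ]
 lens 16.958753682461804 69.55698335232799 dir -17.965252104384447 -104.70098913285504
(386.1248474121094, 228.25482177734375) (42.08427047729492, 8.8780517578125) 2.2025983333587646 [ 454.2 -324.4   16. ]
 lens 25.516941894563836 121.3479573914791 dir -3.3944104267790265 -92.72851564094881
(520.8235473632812, 211.20587158203125) (19.740673065185547, 9.00261402130127) 40.601295471191406 [ 499.8 -716.    16. ]
 lens 26.845457736254723 55.84941852230758 dir -42.70275554189502 -132.47116947622715
(290.00238037109375, 206.51690673828125) (5.123903274536133, 49.052833557128906) 82.14668273925781 [519.5 -47.6  16. ]
 lens 141.9096696107842 14.903991212995688 dir -82.63062055688908 -172.6015009495353
(423.050048828125, 209.35000610351562) (6.008327484130859, 24.66576385498047) 18.434947967529297 [ 507.8 -432.8   16. ]
 lens 72.16500654001274 17.32749579066392 dir -20.263958892135832 -109.18713005108818
(287.1968078613281, 180.41708374023438) (5.227597713470459, 48.644168853759766) 82.09283447265625 [595.9 -39.5  16. ]
 lens 141.69937843632368 15.414870452391172 dir -82.50960865406012 -172.55676110877485
(381.34613037109375, 181.26922607421875) (41.57661437988281, 8.629108428955078) 11.309932708740234 [ 590.9 -314.    16. ]
 lens 25.49441930112738 121.10197695648218 dir -12.29915097718195 -101.96557853253505
```

View pics/topc.png

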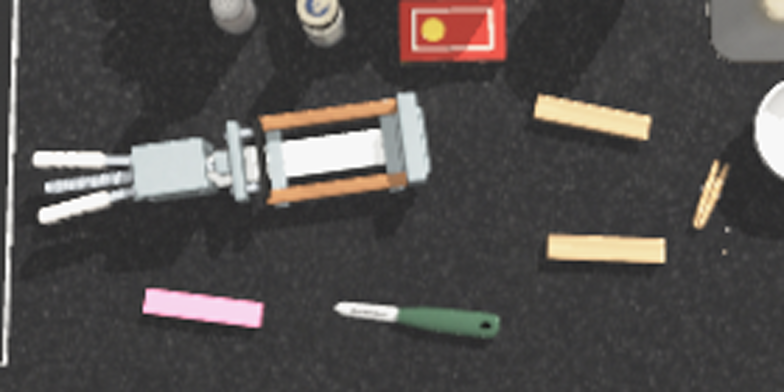

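The crop confirms them: two plain wooden slats at crop (592,117) and (606,249), and a pink decoy at crop (203,308) that I'll avoid. I'll move to an overview pose above the clamp for a wrist picture.

{"method": "carry_out", "body": {
  "steps": [
    [[60,0.415,-0.34,0,9.5],[60,0.415,-0.34,0,9.5],[60,0.415,-0.34,0,9.5],[60,0.415,-0.34,0,9.5],[60,0.415,-0.34,0,9.5],[60,0.415,-0.34,0,9.5],[60,0.415,-0.34,0,9.5],[60,0.415,-0.34,0,9.5]]
  ]
}}

```text
clock: 1.0
eef_pos: [405.1, -262.9, 404.7]
tcp_rot: [-3.141, -0.0, 0.131]
contact_force: [1.1, -1.1, 0.2]
opening: 0.598
```

{"method": "carry_out", "body": {
  "steps": [
    [[60,0.09,-0.1,0,0],[60,0.09,-0.1,0,0],[60,0.09,-0.1,0,0],[60,0.09,-0.1,0,0],[60,0.09,-0.1,0,0]]
  ]
}}

```text
clock: 1.5
eef_pos: [481.5, -151.3, 404.6]
tcp_rot: [-3.141, 0.0, 0.133]
contact_force: [-0.3, -0.6, 0.0]
opening: 0.603
```

```bash
python3 - <<'E'
from h import *
s=r.sense(); f=grab_frame("wrist"); cv2.imwrite("pics/w1.png",f["image"][:,:,::-1]); np.save("w1.npy",f["image"]); print(s["eef_pos"],s["tcp_rot"],s["qvel"])
p,q=s["eef_pos"],s["tcp_rot"]
hsv=cv2.cvtColor(f["image"],cv2.COLOR_RGB2HSV)
m=cv2.inRange(hsv,(8,70,120),(28,220,255)); m[320:]=0; cv2.imwrite("pics/w1m.png",m)
for c in cv2.findContours(m,0,2)[0]:
    if cv2.contourArea(c)<200: continue
    (u,v),sz,a=cv2.minAreaRect(c); b=cv2.boxPoints(((u,v),sz,a))
    print('px',round(u),round(v),np.round(sz,1))
    for z in (16,30):
        w=ray(f,b,z,p,q); d=w[1]-w[0]; e=w[2]-w[1]; 
        print('  z',z,ray(f,(u,v),z,p,q)[0].round(1),'len',np.hypot(*d[:2]).round(1),np.hypot(*e[:2]).round(1),'dir',np.degrees(np.arctan2(d[1],d[0])).round(1),np.degrees(np.arctan2(e[1],e[0])).round(1))
E
```

```text
[ 481.49196595 -151.33323599  404.61270116] [-3.14107615e+00  3.58113900e-04  1.33020839e-01] [-0.03896355 -0.0064736   0.00925125 -0.00653209  0.00273772 -0.00480718]
px 300 312 [14. 31.]
  z 16 [ 302.9 -151.4   16. ] len 38.7 20.2 dir -82.4 -172.5
  z 30 [ 312.6 -151.    30. ] len 37.2 19.4 dir -82.4 -172.5
px 102 300 [37.5 31.5]
  z 16 [287.2  94.2  16. ] len 39.0 53.1 dir -79.0 -179.1
  z 30 [297.4  85.   30. ] len 37.5 51.0 dir -79.0 -179.1
px 59 297 [46.6 38.6]
  z 16 [284.4 147.3  16. ] len 47.8 65.7 dir -78.2 179.8
  z 30 [294.7 135.9  30. ] len 45.9 63.1 dir -78.2 179.8
px 19 295 [48. 38.]
  z 16 [280.7 195.9  16. ] len 46.1 68.9 dir -82.4 174.7
  z 30 [291.2 182.7  30. ] len 44.3 66.2 dir -82.4 174.7
px 462 214 [105.7  23.5]
  z 16 [ 455.6 -321.4   16. ] len 27.7 123.2 dir 2.1 -92.7
  z 30 [ 459.3 -314.4   30. ] len 26.6 118.4 dir 2.1 -92.7
px 566 179 [18.6 69.4]
  z 16 [ 511.7 -426.    16. ] len 70.6 22.7 dir -28.1 -120.0
  z 30 [ 513.2 -414.9   30. ] len 67.8 21.8 dir -28.1 -120.0
px 222 127 [ 14. 137.]
  z 16 [517.7 -42.9  16. ] len 146.1 14.7 dir -82.4 -173.7
  z 30 [518.9 -46.8  30. ] len 140.4 14.1 dir -82.4 -173.7
px 484 90 [114.6  27.2]
  z 16 [ 591.  -310.5   16. ] len 25.5 122.4 dir -10.4 -101.6
  z 30 [ 589.3 -303.9   30. ] len 24.5 117.6 dir -10.4 -101.6
px 216 48 [148.   16.2]
  z 16 [595.2 -32.   16. ] len 15.1 148.3 dir -1.1 -82.8
  z 30 [593.4 -36.4  30. ] len 14.5 142.5 dir -1.1 -82.8
```

View pics/w1.png

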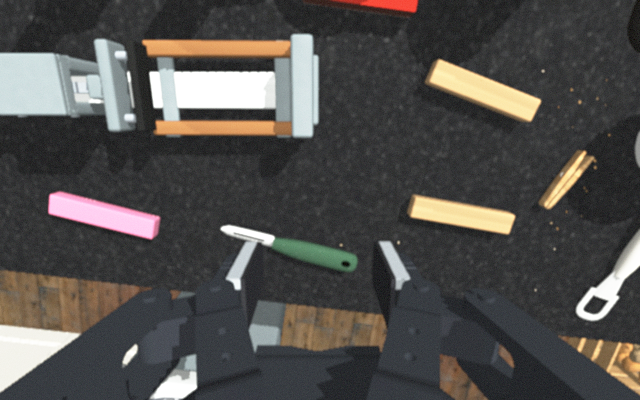

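```bash
python3 - <<'E'
from h import *
s=r.sense(); f=grab_frame("wrist"); p,q=s["eef_pos"],s["tcp_rot"]
im=f["image"]; cv2.imwrite("pics/w1c.png",cv2.resize(im[20:150,0:330,::-1],None,fx=2.4,fy=2.4,interpolation=cv2.INTER_CUBIC))
def T(P):
    a=np.radians(-172.5); P=np.array(P,float); M=np.array([[np.cos(a),-np.sin(a)],[np.sin(a),np.cos(a)]])
    return M@P+[566,-116.5]
for n,x,y,z in [('fixin+',45,0,60),('fixin-',-45,0,60),('fixout+',45,20,60),('run+',31,-146,30),('run-',-45,-146,30),('padL',40,-140,59),('padR',-40,-140,59),('head',0,-195,81)]:
    print(n,T((x,y)).round(1),proj(f,[*T((x,y)),z],p,q).round(1),(proj(f,[*T((x,y)),z],p,q)-[0,20])*2.4)
E
```

```text
fixin+ [ 521.4 -122.4] [[292.8 136.1]] [[702.81007792 278.7380797 ]]
fixin- [ 610.6 -110.6] [[290.8  31.3]] [[697.86943965  27.22601935]]
fixout+ [ 524.  -142.2] [[314.  136.1]] [[753.5299794  278.75894256]]
run+ [516.2  24.2] [[152.2 119.9]] [[365.30307199 239.85075927]]
run- [591.6  34.1] [[141.5  38.6]] [[339.70239044  44.66351974]]
padL [508.1  17.1] [[144.8 130.6]] [[347.46965725 265.50158319]]
padR [587.4  27.5] [[132.   37.9]] [[316.69080597  42.85300041]]
head [540.5  76.8] [[60. 84.]] [[143.96808318 153.65582557]]
```

View pics/w1c.png

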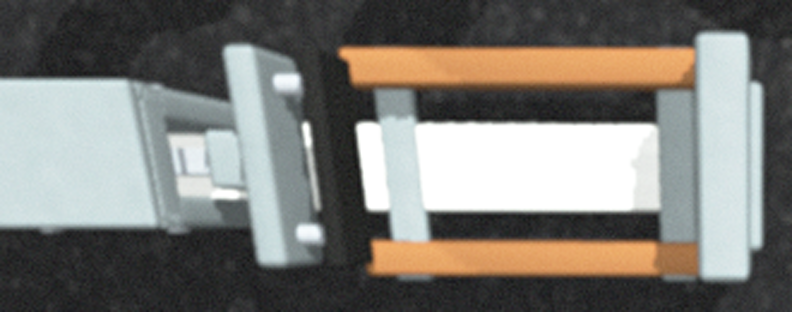

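{"method": "carry_out", "body": {
  "steps": [
    [[65,0.087,0.174,0.15,-70.4],[65,0.087,0.174,0.15,-70.4],[65,0.087,0.174,0.15,-70.4],[65,0.087,0.174,0.15,-70.4],[65,0.087,0.174,0.15,-70.4],[65,0.087,0.174,0.15,-70.4],[65,0.087,0.174,0.15,-70.4],[65,0.087,0.174,0.15,-70.4]]
  ]
}}

```text
clock: 2.4
eef_pos: [588.5, -315.6, 253.6]
tcp_rot: [-3.14, -0.001, 1.334]
contact_force: [0.4, 1.2, 0.4]
opening: 0.648
```

{"method": "carry_out", "body": {
  "steps": [
    [[65,0,0,0,-1.5],[65,0,0,0,-1.5]]
  ]
}}

```text
clock: 2.6
eef_pos: [587.3, -317.3, 253.4]
tcp_rot: [-3.139, -0.001, 1.358]
contact_force: [-0.3, -0.2, -0.4]
opening: 0.651
```

```bash
cat > sl.py <<'E'
from h import *
s=r.sense(); f=grab_frame("wrist"); p,q=s["eef_pos"],s["tcp_rot"]
hsv=cv2.cvtColor(f["image"],cv2.COLOR_RGB2HSV); print(p,np.degrees(q))
m=cv2.inRange(hsv,(8,60,150),(28,220,255))
import sys; cv2.imwrite(sys.argv[1],f["image"][:,:,::-1])
for c in cv2.findContours(m,0,2)[0]:
    if cv2.contourArea(c)<1500: continue
    (u,v),sz,a=cv2.minAreaRect(c); b=cv2.boxPoints(((u,v),sz,a))
    w=ray(f,b,16,p,q); d=w[1]-w[0]; e=w[2]-w[1]
    print('px',round(u),round(v),np.round(sz,1),ray(f,(u,v),16,p,q)[0].round(1),'len',np.hypot(*d[:2]).round(1),np.hypot(*e[:2]).round(1),'dir',np.degrees(np.arctan2(d[1],d[0])).round(1),np.degrees(np.arctan2(e[1],e[0])).round(1))
E
python3 sl.py pics/w2.png
```

```text
[ 587.29680528 -317.25932378  253.36506477] [-1.79843586e+02 -3.13751557e-02  7.78283472e+01]
px 131 240 [137.4  47.9] [ 459.  -307.2   16. ] len 32.4 95.9 dir 5.0 -92.7
px 612 216 [101.  54.] [ 777.8 -357.8   16. ] len 34.3 72.9 dir -12.2 -87.5
px 322 202 [174.  39.] [ 592.  -308.2   16. ] len 23.9 119.4 dir -12.2 -101.1
```

View pics/w2.png

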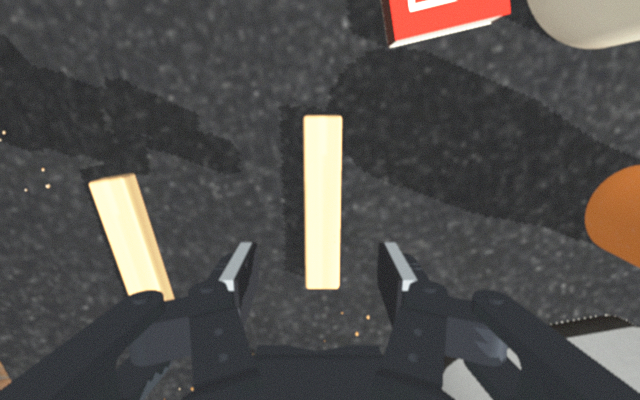

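Slat_2 is centred at px (322,202) between the fingers. I'll descend and grip.

{"method": "carry_out", "body": {
  "steps": [
    [[65,0.01,0.0025,0.05,0],[65,0.01,0.0025,0.077,0],[65,0.01,0.0025,0.077,0],[20,0.01,0.0025,0.077,0],[20,0.01,0.0025,0.077,0],[20,0.01,0.0025,0.077,0]]
  ],
  "squeeze": 30
}}

```text
clock: 3.25
eef_pos: [592.7, -308.3, 178.7]
tcp_rot: [3.141, 0.0, 1.357]
contact_force: [-0.2, -0.4, 2.2]
opening: 0.27
```

{"method": "carry_out", "body": {
  "steps": [
    [[20,0,0,0,0],[20,0,0,0,0]]
  ]
}}

```text
clock: 3.45
eef_pos: [593.1, -308.6, 179.9]
tcp_rot: [3.139, 0.001, 1.357]
contact_force: [-0.6, -0.6, -0.4]
opening: 0.267
```

{"method": "carry_out", "body": {
  "steps": [
    [[20,0,0,-0.05,0],[20,0,0,-0.1,0],[20,0.215,-0.079,-0.11,70.3],[20,0.215,-0.079,-0.11,70.3],[20,0.215,-0.079,-0.11,70.3],[20,0.215,-0.079,-0.11,70.3],[20,0.215,-0.079,-0.11,70.3],[20,0.215,-0.079,-0.11,70.3]]
  ]
}}

```text
clock: 4.25
eef_pos: [560.5, -78.0, 290.0]
tcp_rot: [3.14, -0.002, 0.463]
contact_force: [-0.2, -1.2, 0.3]
opening: 0.267
```

{"method": "carry_out", "body": {
  "steps": [
    [[20,0,0,0,19],[20,0,0,0,19],[20,0,0,0,19],[20,0,0,0,19]]
  ]
}}

```text
clock: 4.65
eef_pos: [560.4, -77.8, 290.3]
tcp_rot: [3.141, -0.002, 0.131]
contact_force: [-0.4, -0.4, -0.7]
opening: 0.268
```

```bash
python3 - <<'E'
from h import *
s=r.sense(); f=grab_frame("wrist"); print(s["eef_pos"],np.degrees(s["tcp_rot"]))
cv2.imwrite("pics/w3.png",f["image"][:,:,::-1])
E
```

```text
[560.41439596 -77.82928745 290.26425729] [ 1.79949897e+02 -1.30621595e-01  7.52640570e+00]
```

View pics/w3.png

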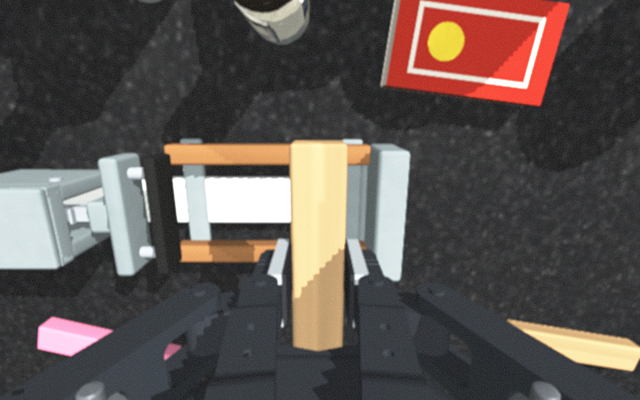

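```bash
python3 - <<'E'
from h import *
s=r.sense(); f=grab_frame("wrist"); p,q=s["eef_pos"],s["tcp_rot"]
a=np.radians(-172.5); M=np.array([[np.cos(a),-np.sin(a)],[np.sin(a),np.cos(a)]])
def C(u,v,z): return (ray(f,(u,v),z,p,q)[0][:2]-[566,-116.5])@M
print('jaw in top far',C(374,146,60),'near',C(384,281,60))
print('runner far edges',C(240,145,30),C(240,164,30),'near',C(240,240,30),C(240,261,30))
print('pad near top',C(180,272,59))
# slat: ends far
zb=p[2]-180+16
print('slat far',C(292,142,zb),C(347,143,zb),'near',C(294,345,zb),C(344,346,zb),'tcp',(p[:2]-[566,-116.5])@M)
E
```

```text
jaw in top far [-46.80963385  -5.17735765] near [44.10421576  5.89028326]
runner far edges [-44.30654719 -93.36088049] [-30.99289363 -94.18023951] near [ 26.65835081 -97.72825633] [ 43.95610502 -98.79280791]
pad near top [  38.06060724 -132.38332881]
slat far [-55.13326493 -49.6534665 ] [-54.76436429 -27.49776578] near [ 41.3474179 -50.5654088] [ 41.88608981 -26.51161812] tcp [  0.49053999 -39.000124  ]
```

```bash
python3 - <<'E'
from h import *
im=cv2.imread("pics/w3.png"); cv2.imwrite("pics/w3c.png",cv2.resize(im[130:300,270:430],None,fx=3.5,fy=3.5,interpolation=cv2.INTER_CUBIC))
E
```

```text
(no output)
```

View pics/w3c.png

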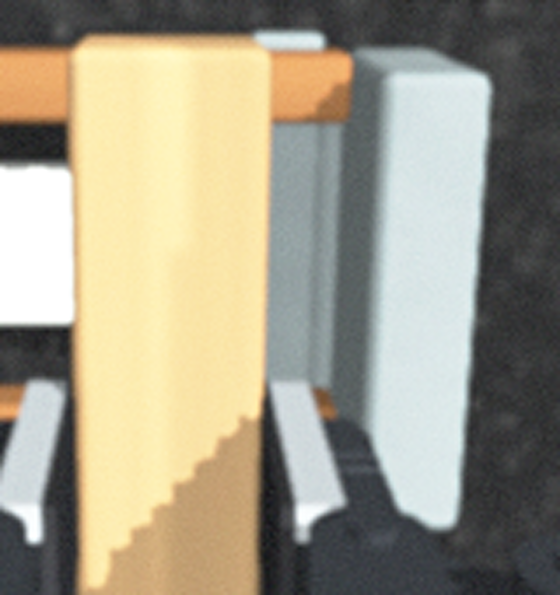

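The crop shows the slat hanging square, left of the fixed jaw's inner edge at crop (390,75) to (372,430). I'll lower it onto the runners.

{"method": "carry_out", "body": {
  "steps": [
    [[20,0.0035,0.003,0.04,0],[20,0.0035,0.003,0.065,0],[20,0.0035,0.003,0.075,0],[20,0.0035,0.003,0.079,0],[20,0.0035,0.003,0.08,0],[20,0.0035,0.003,0.08,0]]
  ]
}}

```text
clock: 5.35
eef_pos: [565.0, -80.6, 211.1]
tcp_rot: [3.14, -0.004, 0.133]
contact_force: [0.1, -0.3, -0.4]
opening: 0.271
```

```bash
python3 - <<'E'
from h import *
s=r.sense(); f=grab_frame("scene"); print(s["eef_pos"],s["contact_force"])
cv2.imwrite("pics/s4.png",cv2.resize(f["image"][150:300,180:400,::-1],None,fx=3.5,fy=3.5,interpolation=cv2.INTER_CUBIC))
E
```

```text
[564.97015254 -80.56239196 211.10926694] [ 0.05026636 -0.30658175 -0.44599046]
```

View pics/s4.png

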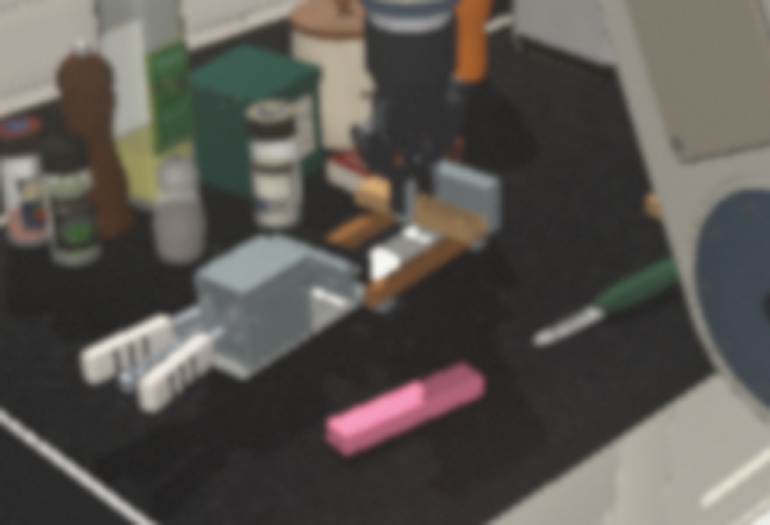

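The slat is down across the runners next to the fixed jaw. I'll release it and lift.

{"method": "carry_out", "body": {
  "steps": [
    [[20,0,0,0.001,0],[30,0,0,0.001,0],[37,0,0,0.001,0],[37,0,0,0.001,0],[37,0,0,-0.02,0],[37,0,0,-0.06,0],[37,0,0,-0.1,0],[37,0,0,-0.1,0]]
  ]
}}

```text
clock: 6.2
eef_pos: [566.5, -80.8, 316.5]
tcp_rot: [3.138, -0.012, 0.133]
contact_force: [0.8, -0.6, -0.7]
opening: 0.369
```

```bash
python3 - <<'E'
from h import *
s=r.sense(); f=grab_frame("wrist"); print(s["eef_pos"],np.degrees(s["tcp_rot"]))
cv2.imwrite("pics/w5.png",f["image"][:,:,::-1])
E
```

```text
[566.47410055 -80.75989114 316.45590257] [179.79051764  -0.69284352   7.62465738]
```

View pics/w5.png

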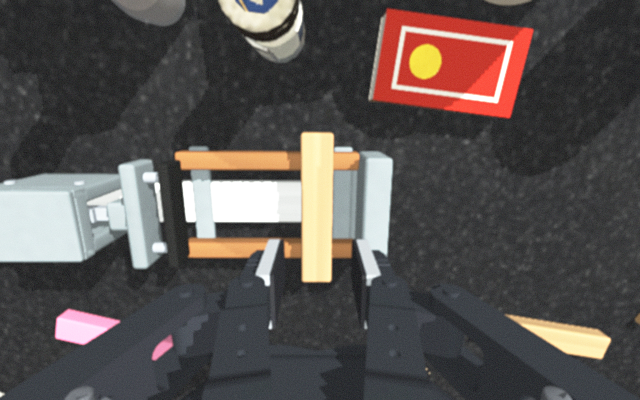

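Slat_2 lies on the runners at px (317,205), square to them. Next is slat_1.

{"method": "carry_out", "body": {
  "steps": [
    [[65,-0.143,0.2255,0,-79.7],[65,-0.143,0.2255,0.06,-79.7],[65,-0.143,0.2255,0.06,-79.7],[65,-0.143,0.2255,0.06,-79.7],[65,-0.143,0.2255,0.06,-79.7],[65,-0.143,0.2255,0.06,-79.7],[65,-0.143,0.2255,0.06,-79.7],[65,-0.143,0.2255,0.06,-79.7]]
  ]
}}

```text
clock: 7.05
eef_pos: [452.8, -324.1, 251.3]
tcp_rot: [3.136, -0.001, 1.278]
contact_force: [-0.2, 0.9, -0.4]
opening: 0.649
```

{"method": "carry_out", "body": {
  "steps": [
    [[65,0,0,0,-13],[65,0,0,0,-13],[65,0,0,0,-13]]
  ]
}}

```text
clock: 7.35
eef_pos: [452.2, -323.9, 250.0]
tcp_rot: [3.138, -0.001, 1.505]
contact_force: [-0.6, -0.3, -0.4]
opening: 0.644
```

```bash
python3 sl.py pics/w6.png
```

```text
[ 452.23565517 -323.85684055  249.97845108] [ 1.79772064e+02 -7.87433639e-02  8.62463310e+01]
px 316 210 [176.  41.] [ 452.9 -318.3   16. ] len 24.8 120.5 dir -3.8 -92.9
px 62 221 [123. 336.] [ 286.  -314.6   16. ] len 244.2 70.1 dir 71.8 -3.7
```

View pics/w6.png

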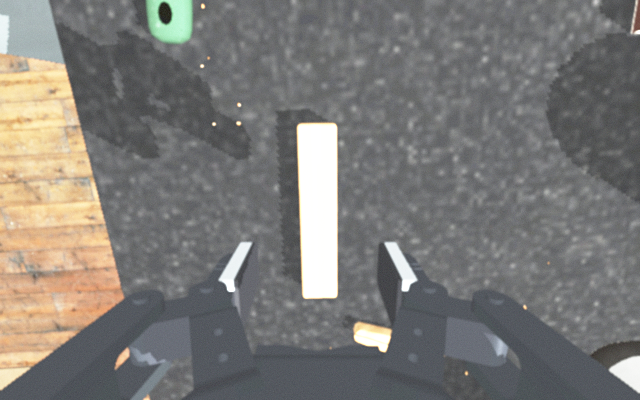

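{"method": "carry_out", "body": {
  "steps": [
    [[65,0.0055,0,0.05,-0.8],[65,0.0055,0,0.073,-0.8],[65,0.0055,0,0.073,-0.8],[20,0.0055,0,0.073,-0.8],[20,0.0055,0,0.073,-0.8],[20,0.0055,0,0.073,-0.8],[20,0.0055,0,0.073,-0.8],[20,0.0055,0,0.073,-0.8]]
  ],
  "squeeze": 30
}}

```text
clock: 8.2
eef_pos: [453.7, -318.8, 178.7]
tcp_rot: [3.135, 0.0, 1.516]
contact_force: [-0.3, 0.1, 6.9]
opening: 0.266
```

{"method": "carry_out", "body": {
  "steps": [
    [[20,0,0,-0.05,0],[20,0,0,-0.1,0],[20,0.2965,0.0845,-0.115,79.3],[20,0.2965,0.0845,-0.115,79.3],[20,0.2965,0.0845,-0.115,79.3],[20,0.2965,0.0845,-0.115,79.3],[20,0.2965,0.0845,-0.115,79.3],[20,0.2965,0.0845,-0.115,79.3]]
  ]
}}

```text
clock: 9.0
eef_pos: [542.3, -60.2, 293.0]
tcp_rot: [3.136, -0.005, 0.694]
contact_force: [0.6, 0.3, -0.2]
opening: 0.267
```

{"method": "carry_out", "body": {
  "steps": [
    [[20,0,0,0,27.8],[20,0,0,0,27.8],[20,0,0,0,27.8],[20,0,0,0,27.8]]
  ]
}}

```text
clock: 9.4
eef_pos: [542.3, -59.9, 293.6]
tcp_rot: [3.139, -0.008, 0.203]
contact_force: [-0.1, 0.6, -0.5]
opening: 0.273
```

```bash
python3 - <<'E'
from h import *
s=r.sense(); f=grab_frame("wrist"); p=s["eef_pos"]; print(p,np.degrees(s["tcp_rot"]))
a=np.radians(-172.5); M=np.array([[np.cos(a),-np.sin(a)],[np.sin(a),np.cos(a)]]); print((p[:2]-[566,-116.5])@M)
cv2.imwrite("pics/w7.png",f["image"][:,:,::-1])
E
```

```text
[542.30675831 -59.91318475 293.59705974] [179.84477662  -0.47250616  11.65228666]
[ 16.1044812  -59.19529582]
```

View pics/w7.png

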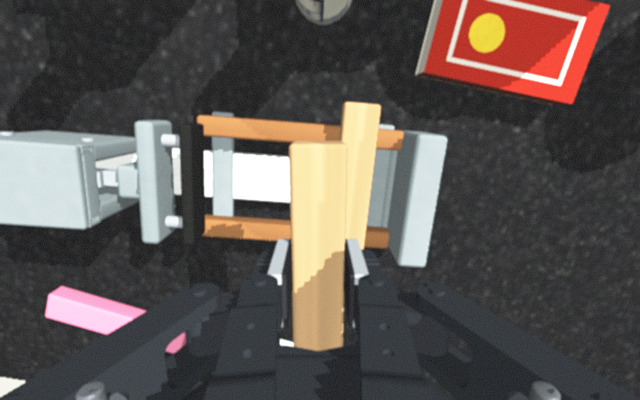

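{"method": "carry_out", "body": {
  "steps": [
    [[20,0.0203,-0.0293,0,4.1],[20,0.0203,-0.0293,0,4.1],[20,0.0203,-0.0293,0,4.1]]
  ]
}}

```text
clock: 9.75
eef_pos: [556.2, -26.9, 293.9]
tcp_rot: [3.139, -0.009, 0.135]
contact_force: [0.1, 0.3, -0.7]
opening: 0.275
```

```bash
cat > look.py <<'E'
from h import *
import sys
s=r.sense(); f=grab_frame("wrist"); p=s["eef_pos"]; print(p,np.degrees(s["tcp_rot"]),s["opening"],s["contact_force"])
a=np.radians(-172.5); M=np.array([[np.cos(a),-np.sin(a)],[np.sin(a),np.cos(a)]]); print((p[:2]-[566,-116.5])@M)
cv2.imwrite(sys.argv[1],f["image"][:,:,::-1])
E
python3 look.py pics/w8.png
```

```text
[556.23949356 -26.85678963 293.94605743] [179.86713601  -0.49511755   7.74208928] 0.27490479933185874 [ 0.07190285  0.31429638 -0.68956353]
[ -2.02378295 -90.15030202]
```

View pics/w8.png

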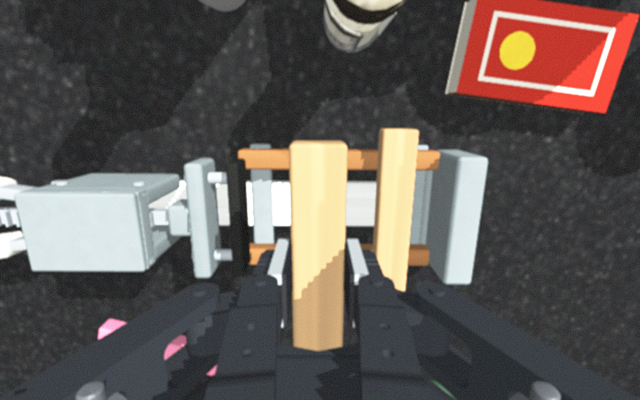

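{"method": "carry_out", "body": {
  "steps": [
    [[20,0,0,0.04,0],[20,0,0,0.067,0],[20,0,0,0.079,0],[20,0,0,0.0835,0],[20,0,0,0.0845,0],[20,0,0,0.0845,0],[20,0,0,0.0845,0]]
  ]
}}

```text
clock: 10.5
eef_pos: [557.2, -27.5, 210.4]
tcp_rot: [3.139, -0.01, 0.134]
contact_force: [0.2, -0.4, -0.8]
opening: 0.268
```

{"method": "carry_out", "body": {
  "steps": [
    [[30,0,0,0,0],[37,0,0,0,0],[37,0,0,0,0],[37,0,0,-0.02,0],[37,0,0,-0.06,0],[37,0,0,-0.1,0],[37,0,0,-0.1,0]]
  ]
}}

```text
clock: 11.2
eef_pos: [558.0, -27.4, 315.6]
tcp_rot: [3.137, -0.018, 0.135]
contact_force: [0.7, -1.1, 0.4]
opening: 0.367
```

```bash
python3 look.py pics/w9.png
```

```text
[558.04673576 -27.41245889 315.5968744 ] [179.75704591  -1.05731425   7.70999452] 0.3673000696384001 [ 0.70857317 -1.09488564  0.35529267]
[ -3.74303455 -89.36349415]
```

View pics/w9.png

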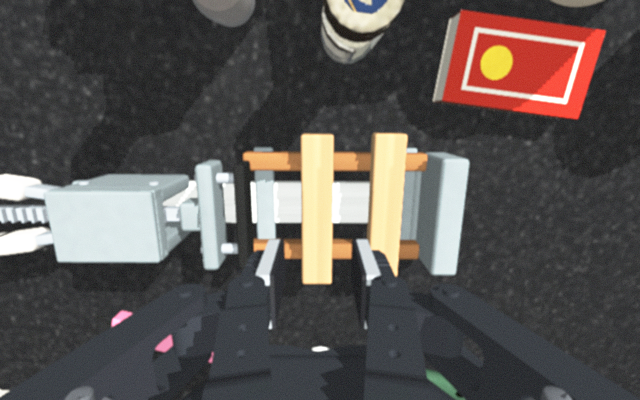

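Both slats lie square across the runners at px (317,207) and (387,203), let go and lifted clear of. Now to the handles.

{"method": "carry_out", "body": {
  "steps": [
    [[100,-0.003,-0.25,0,-89.8],[100,-0.003,-0.25,0,-89.8],[100,-0.003,-0.25,0,-89.8],[100,-0.003,-0.25,0,-89.8],[100,-0.003,-0.25,0,-89.8],[100,-0.003,-0.25,0,-89.8],[100,-0.003,-0.25,0,-89.8],[100,-0.003,-0.25,0,-89.8]]
  ]
}}

```text
clock: 12.05
eef_pos: [519.9, 220.5, 310.6]
tcp_rot: [3.129, 0.0, 1.342]
contact_force: [0.0, -0.1, -0.1]
opening: 1.003
```

{"method": "carry_out", "body": {
  "steps": [
    [[100,0,0,0,-22],[100,0,0,0,-22],[100,0,0,0,-22],[100,0,0,0,-22]]
  ]
}}

```text
clock: 12.45
eef_pos: [519.4, 220.3, 309.2]
tcp_rot: [3.132, 0.006, 1.727]
contact_force: [-0.0, -1.0, -0.2]
opening: 1.001
```

```bash
python3 look.py pics/w10.png
```

```text
[519.41292785 220.34239667 309.22714822] [179.44613362   0.32798256  98.97428585] 1.001149932966563 [-0.02547106 -0.9693217  -0.18181476]
[   2.22175788 -340.0414964 ]
```

View pics/w10.png

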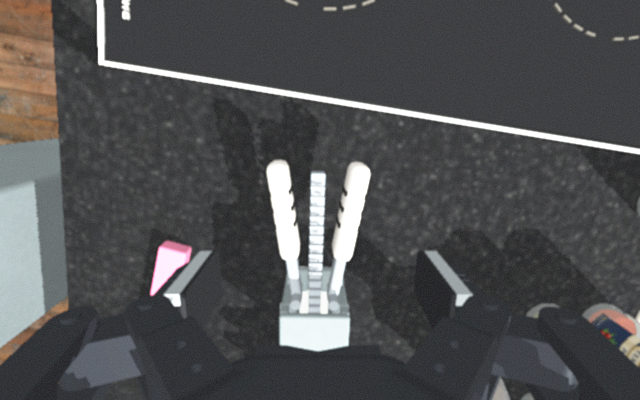

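```bash
python3 - <<'E'
from h import *
s=r.sense(); f=grab_frame("wrist"); p,q=s["eef_pos"],s["tcp_rot"]
a=np.radians(-172.5); M=np.array([[np.cos(a),-np.sin(a)],[np.sin(a),np.cos(a)]])
hsv=cv2.cvtColor(f["image"],cv2.COLOR_RGB2HSV); m=cv2.inRange(hsv,(0,0,195),(180,45,255)); m[:150]=0;m[275:]=0;m[:,:240]=0;m[:,400:]=0
Rt=R.from_euler('xyz',q).as_matrix()
for c in cv2.findContours(m,0,2)[0]:
    if cv2.contourArea(c)<500: continue
    (u,v),sz,an=cv2.minAreaRect(c); w=ray(f,(u,v),58,p,q)[0]
    b=cv2.boxPoints(((u,v),sz,an)); print((u,v),sz,an,'clamp',(w[:2]-[566,-116.5])@M, [((x[:2]-[566,-116.5])@M).round(0).tolist() for x in ray(f,b,60,p,q)])
print('grasp axis pt', (p+Rt@[0,0,155])[:2], ((p+Rt@[0,0,155])[:2]-[566,-116.5])@M)
E
```

```text
(316.2437438964844, 223.50595092773438) (14.312814712524414, 101.31131744384766) 1.3971812725067139 clamp [ 7.80881348e-02 -3.28392613e+02] [[6.0, -289.0], [5.0, -366.0], [-5.0, -366.0], [-5.0, -289.0]]
(349.40380859375, 218.98077392578125) (22.35723876953125, 114.33570861816406) 11.309932708740234 clamp [ -23.50217662 -332.23630685] [[-9.0, -290.0], [-21.0, -374.0], [-36.0, -372.0], [-25.0, -287.0]]
(284.8648681640625, 217.68919372558594) (115.40809631347656, 22.522661209106445) 80.53767395019531 clamp [  22.47142893 -332.38053772] [[36.0, -372.0], [21.0, -375.0], [7.0, -290.0], [24.0, -287.0]]
grasp axis pt [521.1868581  219.76353471] [   0.53856049 -339.23604233]
```

The wrist picture shows the two white grips at px (285,218) and (349,219) either side of the rod at (316,223). They are centred on the tool axis to within 1 mm. Descending.

{"method": "carry_out", "body": {
  "steps": [
    [[100,0,0,0.045,1.5],[100,0,0,0.08,1.5],[100,0,0,0.1,1.5],[100,0,0,0.108,1.5],[100,0,0,0.108,1.5],[90,0,0,0.108,1.5],[90,0,0,0.108,1.5]]
  ]
}}

```text
clock: 13.25
eef_pos: [521.3, 220.2, 202.9]
tcp_rot: [3.129, 0.005, 1.697]
contact_force: [-0.1, -0.5, 0.0]
opening: 0.9
```

```bash
python3 - <<'E'
from h import *
s=r.sense(); print(s["eef_pos"],s["opening"],s["contact_force"])
for n in("top","scene"):
    f=grab_frame(n); cv2.imwrite(f"pics/{n}11.png",f["image"][:,:,::-1])
E
```

```text
[521.33997016 220.22396736 202.94478783] 0.8995586719823211 [-0.0931983  -0.54063137  0.03015686]
```

View pics/top11.png

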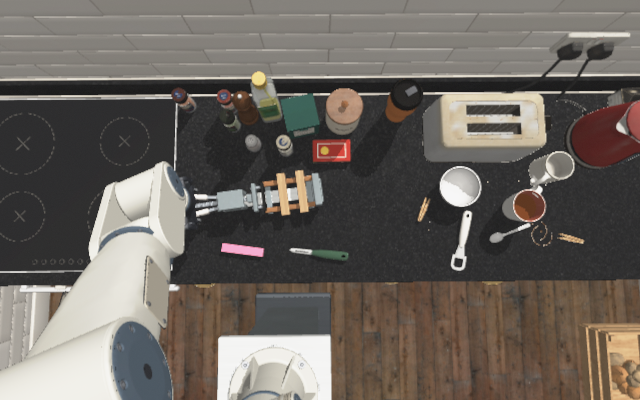

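View pics/scene11.png

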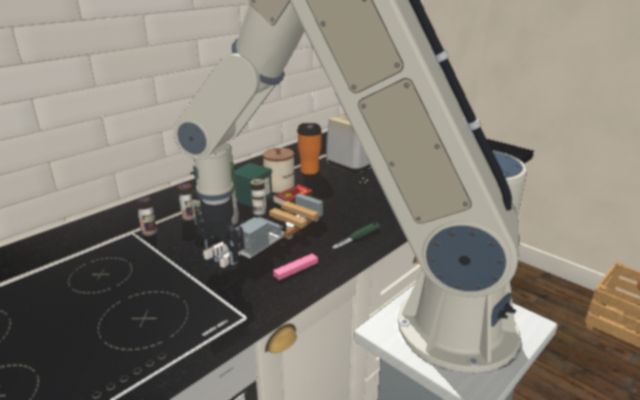

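{"method": "carry_out", "body": {
  "steps": [
    [[70,0,0,0,0],[60,0,0,0,0],[50,0,0,0,0],[47,0,0,0,0],[47,0,0,0,0],[47,0,0,0,0]]
  ],
  "squeeze": 40
}}

```text
clock: 13.95
eef_pos: [520.1, 220.0, 203.4]
tcp_rot: [3.132, 0.005, 1.696]
contact_force: [-8.3, -0.4, 9.6]
opening: 0.474
```

```bash
cat > jw.py <<'E'
from h import *
import sys
s=r.sense(); f=grab_frame("top"); im=f["image"]; print(s["eef_pos"].round(1),s["opening"],s["contact_force"].round(1))
a=np.radians(-172.5); M=np.array([[np.cos(a),-np.sin(a)],[np.sin(a),np.cos(a)]]); o=np.array([566,-116.5])
# rectified view at z=62 plane, 0.5 mm/px: y from -300..40, x from -60..60
def rect(z,y0=-300,y1=40,x0=-70,x1=70,sc=2):
    c=np.array([[x0,y0],[x0,y1],[x1,y1],[x1,y0]],float); w=np.c_[c@M.T+o,np.full(4,z)]
    src=proj(f,w).astype(np.float32); W=int((y1-y0)*sc);H=int((x1-x0)*sc)
    dst=np.array([[0,0],[W,0],[W,H],[0,H]],np.float32)
    return cv2.warpPerspective(im,cv2.getPerspectiveTransform(src,dst),(W,H),flags=cv2.INTER_CUBIC)
g=rect(62); cv2.imwrite(sys.argv[1],g[:,:,::-1])
E
python3 jw.py pics/j1.png
```

```text
[520.1 220.  203.4] 0.4744143808115764 [-8.3 -0.4  9.6]
```

View pics/j1.png

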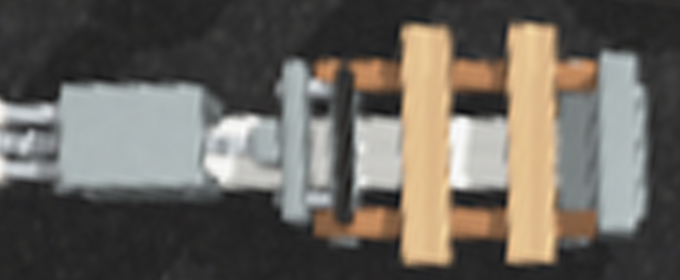

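The rectified view shows the jaw plate at px x≈293 and the pad's dark face at px x≈354. The jaw follows the handles. Pumping on.

{"method": "carry_out", "body": {
  "steps": [
    [[80,0,0,0,0],[80,0,0,0,0],[80,0,0,0,0],[60,0,0,0,0],[50,0,0,0,0],[47,0,0,0,0],[47,0,0,0,0],[47,0,0,0,0]]
  ],
  "squeeze": 40
}}

```text
clock: 14.8
eef_pos: [520.0, 220.2, 204.0]
tcp_rot: [3.132, 0.005, 1.696]
contact_force: [-4.3, -0.2, 9.1]
opening: 0.471
```

```bash
python3 jw.py pics/j2.png
```

```text
[520.  220.2 204. ] 0.47117328184047286 [-4.3 -0.2  9.1]
```

View pics/j2.png

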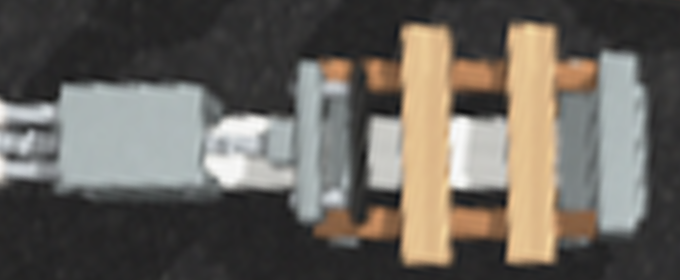

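{"method": "carry_out", "body": {
  "steps": [
    [[85,0,0,0,0],[85,0,0,0,0],[85,0,0,0,0],[85,0,0,0,0],[85,0,0,0,0]]
  ],
  "squeeze": 40
}}

```text
clock: 15.35
eef_pos: [520.2, 220.3, 204.0]
tcp_rot: [3.132, 0.005, 1.696]
contact_force: [-0.1, 0.4, 0.7]
opening: 0.85
```

{"method": "carry_out", "body": {
  "steps": [
    [[47,0,0,0,0],[47,0,0,0,0],[47,0,0,0,0],[47,0,0,0,0],[47,0,0,0,0],[47,0,0,0,0]]
  ]
}}

```text
clock: 15.95
eef_pos: [520.0, 220.4, 204.6]
tcp_rot: [3.132, 0.004, 1.696]
contact_force: [-3.6, 0.6, 8.8]
opening: 0.477
```

```bash
python3 jw.py pics/j3.png
```

```text
[520.  220.4 204.6] 0.4773019185958219 [-3.6  0.6  8.8]
```

View pics/j3.png

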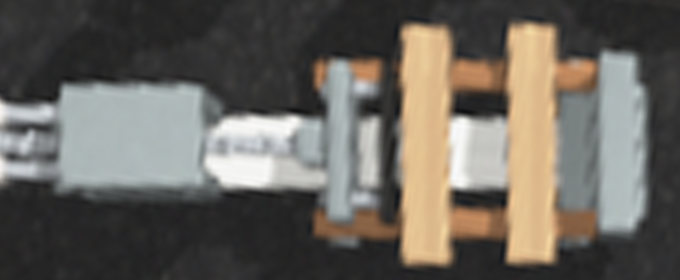

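The jaw gained about 15 mm this time: plate at px x≈340 and the pad nearly at the first slat. Two more full pumps.

{"method": "carry_out", "body": {
  "steps": [
    [[85,0,0,0,0],[85,0,0,0,0],[85,0,0,0,0],[85,0,0,0,0],[85,0,0,0,0]]
  ]
}}

```text
clock: 16.5
eef_pos: [520.1, 220.5, 204.6]
tcp_rot: [3.132, 0.004, 1.696]
contact_force: [-0.5, 0.1, -1.1]
opening: 0.851
```

{"method": "carry_out", "body": {
  "steps": [
    [[60,0,0,0,0],[55,0,0,0,0],[50,0,0,0,0],[47,0,0,0,0],[47,0,0,0,0],[47,0,0,0,0],[47,0,0,0,0]]
  ]
}}

```text
clock: 17.2
eef_pos: [519.9, 220.7, 205.2]
tcp_rot: [3.132, 0.004, 1.696]
contact_force: [-3.6, 1.0, 8.9]
opening: 0.474
```

```bash
python3 jw.py pics/j4.png
```

```text
[519.9 220.7 205.2] 0.47396721641205697 [-3.6  1.   8.9]
```

View pics/j4.png

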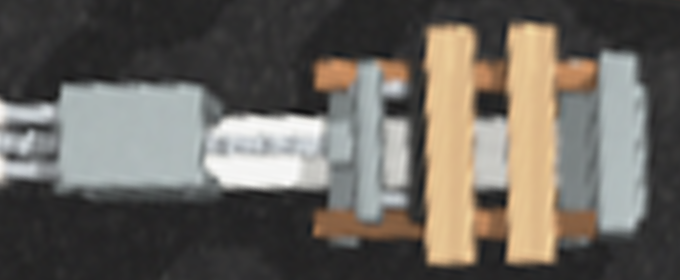

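{"method": "carry_out", "body": {
  "steps": [
    [[85,0,0,0,0],[85,0,0,0,0],[85,0,0,0,0],[85,0,0,0,0],[85,0,0,0,0]]
  ]
}}

```text
clock: 17.75
eef_pos: [520.0, 220.7, 205.2]
tcp_rot: [3.132, 0.004, 1.696]
contact_force: [-0.4, 0.4, -0.5]
opening: 0.85
```

{"method": "carry_out", "body": {
  "steps": [
    [[60,0,0,0,0],[55,0,0,0,0],[50,0,0,0,0],[47,0,0,0,0],[47,0,0,0,0],[47,0,0,0,0],[47,0,0,0,0]]
  ]
}}

```text
clock: 18.45
eef_pos: [519.9, 221.0, 205.9]
tcp_rot: [3.132, 0.004, 1.696]
contact_force: [-3.3, 0.3, 8.4]
opening: 0.475
```

```bash
python3 jw.py pics/j5.png
```

```text
[519.9 221.  205.9] 0.4748904826169201 [-3.3  0.3  8.4]
```

View pics/j5.png

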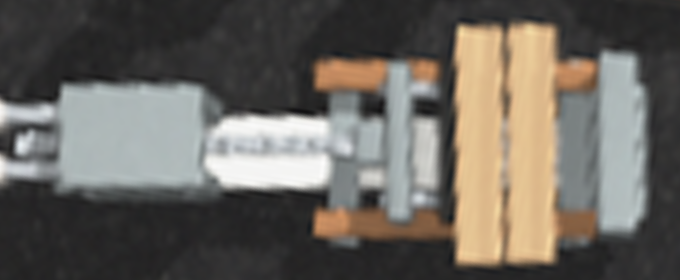

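{"method": "carry_out", "body": {
  "steps": [
    [[85,0,0,0,0],[85,0,0,0,0],[85,0,0,0,0],[85,0,0,0,0],[85,0,0,0,0]]
  ]
}}

```text
clock: 19.0
eef_pos: [520.0, 221.0, 205.9]
tcp_rot: [3.132, 0.003, 1.696]
contact_force: [-0.4, 1.0, 0.3]
opening: 0.85
```

{"method": "carry_out", "body": {
  "steps": [
    [[60,0,0,0,0],[55,0,0,0,0],[50,0,0,0,0],[47,0,0,0,0],[47,0,0,0,0],[47,0,0,0,0],[47,0,0,0,0]]
  ]
}}

```text
clock: 19.7
eef_pos: [519.9, 221.2, 206.6]
tcp_rot: [3.132, 0.003, 1.696]
contact_force: [-3.0, 1.5, 9.3]
opening: 0.471
```

```bash
python3 jw.py pics/j6.png
```

```text
[519.9 221.2 206.6] 0.47086766769556926 [-3.   1.5  9.3]
```

View pics/j6.png

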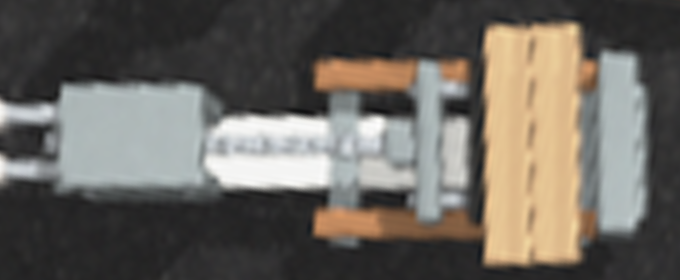

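The slats now touch each other (px 485–581), about 10 mm from the fixed jaw. A full 15 mm pump should press the pad in about 5 mm, and squeezing in steps keeps it safe.

{"method": "carry_out", "body": {
  "steps": [
    [[85,0,0,0,0],[85,0,0,0,0],[85,0,0,0,0],[85,0,0,0,0],[85,0,0,0,0]]
  ]
}}

```text
clock: 20.25
eef_pos: [520.0, 221.2, 206.5]
tcp_rot: [3.132, 0.003, 1.696]
contact_force: [-0.2, -0.6, -0.3]
opening: 0.845
```

{"method": "carry_out", "body": {
  "steps": [
    [[65,0,0,0,0],[60,0,0,0,0],[57,0,0,0,0],[54,0,0,0,0],[51,0,0,0,0],[49,0,0,0,0],[47,0,0,0,0],[47,0,0,0,0]]
  ]
}}

```text
clock: 21.05
eef_pos: [519.8, 221.5, 207.5]
tcp_rot: [3.133, 0.003, 1.696]
contact_force: [-4.8, 0.8, 13.8]
opening: 0.474
```

```bash
python3 jw.py pics/j7.png
```

```text
[519.8 221.5 207.5] 0.4738204084768174 [-4.8  0.8 13.8]
```

View pics/j7.png

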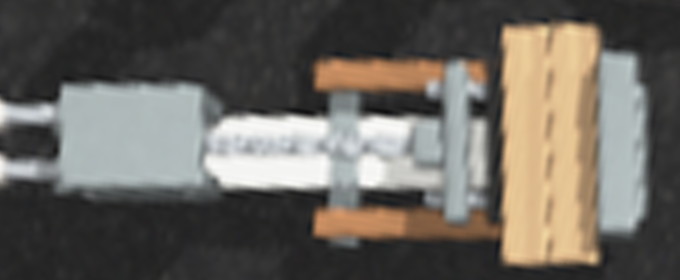

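The slats are edge to edge against the fixed jaw (px 502–600), and the gap from plate to slat has shrunk. I'll measure the pad travel more exactly.

```bash
python3 - <<'E'
import cv2,numpy as np
I={k:cv2.imread(f"pics/j{k}.png").astype(float) for k in(3,4,5,6,7)}
def edge(im,rows,lo,hi,ch,sgn):
    p=cv2.GaussianBlur(im[rows[0]:rows[1],:,ch],(5,5),1).mean(0); g=np.gradient(p)*sgn
    i=lo+int(np.argmax(g[lo:hi])); a,b,c=g[i-1:i+2]; return i+0.5*(a-c)/(a-2*b+c)
for k,im in I.items():
    # plate top edges in rows 95-115 (between runner and white sheet)
    pl=[edge(im,(95,113),300,480,0,1)] 
    pr=[edge(im,(95,113),int(pl[0])+10,int(pl[0])+40,0,-1)]
    sl=edge(im,(30,55),380,540,2,1)
    sr=edge(im,(30,55),int(sl)+80,640,2,-1) if k>5 else 0
    print(k,'plate',pl,pr,'slat L',sl,'gap mm',(sl-pl[0])/2,(sl-pr[0])/2,'slatR',sr)
E
```

```text
3 plate [np.float64(402.27317773648184)] [np.float64(425.85510944841616)] slat L 507.37785050462463 gap mm 52.552336384071396 40.76137052810424 slatR 0
4 plate [np.float64(425.4106183840103)] [np.float64(448.63536196234566)] slat L 507.37870605680854 gap mm 40.98404383639911 29.371672047231442 slatR 0
5 plate [np.float64(385.99917803233905)] [np.float64(410.5433870406316)] slat L 455.3540550729333 gap mm 34.67743852029713 22.405334016150846 slatR 0
6 plate [np.float64(416.6815225694279)] [np.float64(438.93722747930076)] slat L 484.11768778421174 gap mm 33.71808260739192 22.59023015245549 slatR 579.3844159206326
7 plate [np.float64(444.11095153206037)] [np.float64(466.79678156080433)] slat L 502.3745340987137 gap mm 29.131791283326663 17.78887626895468 slatR 597.1315001555018
```

The pad is pressed in about 5 mm, within the 3.5–10.8 band. I'll tighten the grip to the handle stop for a firm hold and measure again.

{"method": "carry_out", "body": {
  "steps": [
    [[45,0,0,0,0],[44,0,0,0,0],[44,0,0,0,0],[44,0,0,0,0],[44,0,0,0,0]]
  ],
  "squeeze": 40
}}

```text
clock: 21.6
eef_pos: [519.8, 221.5, 207.8]
tcp_rot: [3.133, 0.003, 1.696]
contact_force: [-1.9, -0.7, 7.3]
opening: 0.454
```

```bash
for i in 1 2 3; do python3 jw.py pics/j8$i.png; done; python3 - <<'E'
import cv2,numpy as np
def edge(im,rows,lo,hi,ch,sgn):
    p=cv2.GaussianBlur(im[rows[0]:rows[1],:,ch],(5,5),1).mean(0); g=np.gradient(p)*sgn
    i=lo+int(np.argmax(g[lo:hi])); a,b,c=g[i-1:i+2]; return i+0.5*(a-c)/(a-2*b+c)
for k in (81,82,83,7,6,5):
    im=cv2.imread(f"pics/j{k}.png").astype(float)
    pl=edge(im,(95,113),370,480,0,1); pr=edge(im,(95,113),int(pl)+10,int(pl)+40,0,-1); sl=edge(im,(30,55),380,540,2,1)
    # also far rows of slat near side
    sl2=edge(im,(235,258),380,540,2,1)
    print(k,pl,pr,sl,sl2,'gap',(sl-pr)/2,(sl-pl)/2)
E
```

```text
[519.8 221.5 207.8] 0.4544487745692256 [-1.9 -0.7  7.3]
[519.8 221.5 207.8] 0.45916722695858775 [-2.  -1.2  6.9]
[519.8 221.5 207.8] 0.4559373397363395 [-2.3 -0.5  7.1]
81 446.64948996303895 468.24459467627656 502.34987040911903 502.08182860932294 gap 17.052637866421236 27.850190223040045
82 446.62212204000906 468.1662217793565 502.39058895182075 502.08374134166763 gap 17.112183586232135 27.884233455905843
83 446.6921660455201 468.10137279488697 502.36653771025846 502.061880652745 gap 17.132582457685743 27.837185832369187
7 444.11095153206037 466.79678156080433 502.3745340987137 502.0622856198098 gap 17.78887626895468 29.131791283326663
6 416.6815225694279 438.93722747930076 484.11768778421174 484.5687613641591 gap 22.59023015245549 33.71808260739192
5 385.99917803233905 410.5433870406316 455.3540550729333 455.74652296228055 gap 22.405334016150846 34.67743852029713
```

View pics/j83.png

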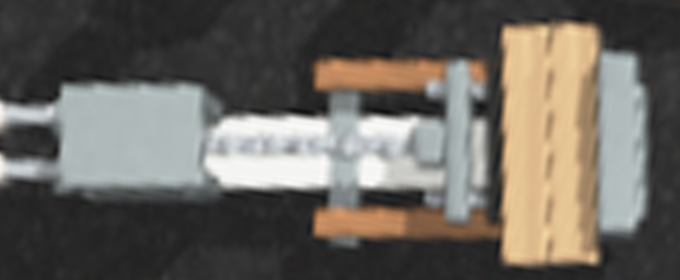

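The pad is now about 5.5–6 mm in, and the slat edges are square (px 502.4 against 502.1 across the length). The fingers are stopped firmly on the fully squeezed handles. A last look at the bystanders, then I hand in.

```bash
python3 - <<'E'
from h import *
f=grab_frame("top"); im=f["image"]; a=cv2.imread("pics/top0.png")[:,:,::-1]
d=cv2.absdiff(im,a).max(2)
for n,(x0,y0,x1,y1) in dict(salt=(243,130,262,155),spice=(275,132,296,158),match=(310,136,354,164),peeler_w=(450,208,474,272),bowl=(436,165,484,208),peg=(414,194,432,224),knife=(288,242,350,264),pink=(218,240,266,260)).items(): print(n,(d[y0:y1,x0:x1]>40).sum())
from rig import workorder
print(workorder.sign_off())
E
```

```text
salt 3
spice 0
match 0
peeler_w 0
bowl 0
peg 0
knife 0
pink 0
the job is handed in; nothing more can be done
None
```

I laid both wooden slats across the runners, let go of them, and pumped the handles with six full squeezes plus one that took up slack. I handed the job in with the handles held fully squeezed, at about 21.7 s of the 72 s allowed.

- **Slats:** the last top-camera picture shows them edge to edge against the fixed jaw and square to within about 0.2 px over their length.
- **Pad:** it is pressed in about 5.5–6 mm of its 14 mm. Two edge measurements before the final tightening disagreed by about 1 mm, but all readings stay inside the 3.5–10.8 mm band.
- **Grip:** the fingers stopped at an opening of 0.456 against 0.44 commanded, so they are firmly on the handles.
- **Bystanders:** the top view showed no change at any of the bystanders, nor at the knife and pink slat, apart from 3 stray pixels at the salt shaker.
- **Slack pump:** my second pump gained only about 8 mm because I opened the handles too briefly. I gave later pumps more time, and they gained about 15 mm each.

The hand-in reported no verdict.

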